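Take the weight off the inlaid box and hold its lid open

TASK

The inlay on this wooden box has been glued: lift the round pressing weight off the lid and set it down gently, standing in the middle of the cork mat, without pressing on or touching the fresh inlay. Then raise the lid steadily by its T-shaped pull and hold it open at 60 degrees so a colleague can screw on the stay; nothing else holds the lid up, so finish while still holding it there. Leave the tin, the glue bottle and the brush where they are.

Things in the scene. Friction and masses are not known exactly. Their poses are not given: they have to be found in the camera images.
- box: Wooden jewellery box fixed to the bench, 160 mm deep (its x) by 200 mm wide (its y) by 90 mm high without the lid. Origin: centre of its underside, on the bench; its x axis points from the pull side to the hinge side (away from the robot, turned by at most 0.25 rad), z up.
- lid (a joint): Lid angle, rad: 0 shut and level (start), grows as it opens; 60 degrees is 1.047, stop at 1.75. The lid, a 160 x 200 x 14 mm board of about 0.5 kg on the box (top face 104.5 mm above the bench), is hinged along the box's far (+x) rim. It falls shut when let go: the hinge runs freely, with no stay or spring.
- lid_hinge (a point): Middle of the hinge line, 90.5 mm above the bench, 80 mm from the box's origin along the box's +x; the hinge line runs along the box's y.
- pull: T-shaped wooden pull on the middle of the lid's front edge: round crossbar 16 mm thick, 44 mm long, parallel to the hinge, on a central stem 12 mm wide. Origin: crossbar's centre, 30 mm ahead of the lid's edge, 190 mm from the hinge line and 7 mm above it when shut; free space below. y along the crossbar. Pinched by its two flat ends from above, it pivots between the fingers as the lid rises.
- inlay: Fresh inlaid panel (dark wood with a pale star and border), 110 x 150 mm, 3 mm proud of the lid, in the middle of the lid. Origin: centre of its underside. Its top is 107.5 mm above the bench when shut. To be spared any touch or pressure other than the weight's own.
- weight: Round steel pressing weight of about 0.5 kg, at first standing loose on the inlay: a disc 56 mm in diameter and 22 mm high, above it (from 26 mm up) a knob 24 mm in diameter, whole height 58 mm. Origin: centre of its underside, z up.
- mat: Square cork mat fixed to the bench, 130 x 130 x 4 mm, left or right of the box. Origin: centre of its underside, so its top is 4 mm above the origin.
- tin: Bystander: tin with a green label, 72 mm in diameter, 85 mm high. Origin: centre of its underside.
- glue: Bystander: white glue bottle with a red cap, 60 mm in diameter, 150 mm high. Origin: centre of its underside.
- brush: Bystander: brush lying on the bench. Origin: on its underside near mid-length.
Things that resemble listed ones, but are neither listed nor needed, are in the scene too. What is shaped like the weight but black is not meant. Of the things that look like the mat, the smallest one is meant.

How it is judged (in metres and radians):
On the way, in this order (a step that is already met when the one before it is completed fails the run):
1. the weight stands on the middle of the cork mat, let go, with the lid still shut (horizontal distance between weight and mat below 0.04 m and contact force between weight and mat above 1.5 N and angle between weight's own z axis and vertical below 0.1 rad and contact force between each of the arm, the fingers and weight below 0.1 N and linear speed of weight below 0.03 m/s and value of joint lid below 0.05 rad), for 0.2 s.
2. the lid is being raised by its pull (value of joint lid above 0.3 rad and contact force between the fingers and pull above 0.3 N), for 0.1 s.
At the end, for the whole second after the job is handed in: The lid is held still by the fingers on its pull at 60 degrees, give or take 6 degrees; the weight stands upright, let go and at rest on the mat, its centre within 40 mm of the mat's centre (value of joint lid between 0.942 and 1.152 rad and velocity of joint lid between -0.1 and 0.1 rad/s and contact force between the fingers and pull above 0.3 N and horizontal distance between weight and mat below 0.04 m and contact force between weight and mat above 1.5 N and angle between weight's own z axis and vertical below 0.1 rad and contact force between each of the arm, the fingers and weight below 0.1 N and linear speed of weight below 0.03 m/s); the arm keeps its last pose, push and grip.
It fails at once if the robot touches the fresh inlay (over 2 N), or the inlay is pressed with more than 30 N (contact force between any of the fingers, the arm and inlay above 2 N or contact force between anything else and inlay above 30 N).
It fails at once if the weight is dropped or set down hard (faster than 0.4 m/s close to the bench, or over 40 N on the mat) (contact force between weight and mat above 40 N or (height (world z) of weight below 0.025 m and linear speed of weight above 0.4 m/s)).
It fails at once if the weight is tipped by more than 30 degrees (angle between weight's own z axis and vertical above 0.52 rad).
It fails at once if the lid is flung up or falls (over 1.5 rad/s) (velocity of joint lid above 1.5 rad/s or velocity of joint lid below -1.5 rad/s).
It fails at once if the tin, glue bottle or brush is moved by more than 30 mm (distance of any of tin, glue, brush from where it was at the start of the episode above 0.03 m).
It also fails if it takes over 61 s, if anything falls off the work surface, if the arm or the gripper's body presses on something with over 40 N, if the wrist force passes 120 N, or if a joint passes its speed limit or range.

ROBOT

A 6-joint arm with a two-finger parallel gripper is mounted at the origin on the work surface. World frame = base frame: x ahead of the robot, y to its left, z up, the work surface at z = 0. Lengths are in m, angles in degrees, forces in N, time in s.
With the tool pointing down it reaches from about 0.225 to 0.725 m from the base axis. Payload 3.1 kg.
Tool frame: the origin (TCP) lies at the very end of the fingers, on their centre line; the grasp point (between the pads) lies 19 mm behind it; z points along the fingers, y is the direction in which the jaws open and shut (so a half turn about z gives the same grasp; the last joint's range is limited). The gripper opens to 85 mm and grips with 20 to 120 N. Pads are 22 mm wide; open, the fingers measure 114 mm over their backs; the gripper's body (76 mm by 85 mm) begins 54 mm behind the grasp point. The pads swing forward as they close: fully open they stand 13 mm farther back than shut.
Start: joints at [-76.536, 2.75, 5.684, 92.934, 0, 82.678], TCP at [0.186, -0.491, 0.231] pointing down, gripper open.
Joint ranges: [-166.93, 166.93], [-56.73, 111.36], [-69.38, 81.34], [-121.58, 131.49], [-85.45, 84.26], [-180, 180]. Speed limits (degrees/s): [159.86, 159.86, 180, 180, 180, 180].

INTERFACE

Orientations are given as a 3x3 rotation matrix whose columns are the frame's x, y, z axes.
In Python, from bench import r gives the robot as it stands. The module is installed in compiled form; this text tells all that it offers.
- The arm moves only by the shell command python3 -m jog 'ROWS' [FORCE]. ROWS is JSON, a list of rows, each a list of 3 entries, a list of its own where there are three numbers: the opening, from 0 (shut) to 1 (fully open), then the shift along the tool's x, y, z as a fraction of full scale, then the turn about the tool's z as a fraction of full scale. A call has 1 to 12 rows; each row is the pose to reach, as a shift and turn from the pose commanded when the call began, along the tool's axes at that moment; what a row does not reach only later rows make up. Full scale, the value 1, is 0.1 m for a shift and 45 degrees for a turn. A row lasts 1/8 s, in which the tool goes at most 62.5 mm and 10.7 degrees, less where a joint would pass 70% of its speed; a pose out of reach is approached as far as the arm can. A call with a number of a shift or a turn outside -1 to 1 is refused whole. A call with a gripper value outside its range is refused whole. The fingers move at their own pace and stop on an object; FORCE is the grip in N (left out, the last holds). Time passes only in rows, so rows that repeat a pose let the fingers close. It gives the time, the measured TCP pose, the force and the opening at its end, in the units of the state.
- r.state(): the state, without advancing time (a new reading comes with each control period).
- r.grab_frame(name): name is "scene" or "side" or "wrist"; returns the picture (480x640x3 uint8, red, green, blue); there is no depth.
- r.camera_params(name): a dict with "intrinsics" (3x3 intrinsics, pixels), "rvec" (rotation vector, rad) and "tvec" (3), from world to camera coordinates, as OpenCV has them; the wrist camera has in their place "tool_from_camera" (4x4, takes a point from camera to tool coordinates, whose origin is the TCP and whose axes are the flange's). Camera axes: x right, y down, z forward; pixel columns grow to the right and rows downward; lengths in m; the calibration is good to about 2 mm. A picture is of the moment at which its call begins: read the wrist's pose just before it. camera_params takes no time and is no camera call.
- r.finish_job(): hands the job in, once; it reports no verdict.
Trained networks look in the newest picture that a camera, given by its name, has taken for a name from the list of things; names that differ only in an ending like _2 or _b are one class to them, and where a whole thing is asked for, a point or a joint stands for the part that bears it (a point fixed in the world has none). Each returns a list of dicts, best first, with "score" (0 to 1); they miss things now and then, are a little off and sometimes report something else, mostly with a low value. They report only what shows in the picture. A call takes as long as a camera call. They do not tell look-alikes from the thing itself.
- r.cut_out(camera, query): "pixels" (480x640 bool, what is visible of it) and "location" ([column, row] in pixels, amid what is visible of it).
The state is a dict: "t": time; "joints": joint angles; "qvel": joint speeds; "tau": joint torques, N m; "tcp_pos": TCP position; "ee_rot": TCP orientation; "contact_force": force on the tool from outside, world axes, zero at the start; "torque": the same for the moment, N m; "width": opening from 0.0 (shut) to 1.0 (fully open).
Only numpy, scipy, OpenCV 4.12 (cv2) and the standard library are available. Lean on these libraries where they do the work, as an engineer would, in place of code of your own. Each camera call takes 0.05 s, during which the arm holds its last target. There are 200 camera calls.

## Working session

There is one attempt and no reset: what is moved stays moved. The work goes in short steps, Python scripts to look and compute and a shell command to move; the robot and the scene stay as the last step left them, time stands still between calls to the robot, and variables do not carry over. Pictures are saved under pics/ and viewed, about 8 in all and at most 12, crops included, and the job is handed in when it is done.

```bash
mkdir -p pics; python3 - <<'E'
from bench import r
import cv2,numpy as np
for c in("scene","side"):
    im=r.grab_frame(c); cv2.imwrite(f"pics/{c}0.png",im[...,::-1])
    for q in("weight","mat","pull","inlay","box","tin","glue","brush"):
        print(c,q,[(np.round(d["location"]).tolist(),round(d["score"],2),int(d["pixels"].sum())) for d in r.cut_out(c,q)][:4])
    p=r.camera_params(c);print(p)
s=r.state();print(s)
E
```

```text
scene weight [([175.0, 334.0], 0.9, 997), ([331.0, 354.0], 0.63, 1133), ([274.0, 253.0], 0.58, 958)]
scene mat [([442.0, 376.0], 0.91, 5255), ([528.0, 306.0], 0.91, 5815), ([387.0, 273.0], 0.88, 4467), ([353.0, 418.0], 0.41, 3575)]
scene pull [([308.0, 240.0], 0.64, 257)]
scene inlay [([258.0, 264.0], 0.87, 2611)]
scene box [([266.0, 290.0], 0.55, 11993)]
scene tin [([258.0, 190.0], 0.78, 1145), ([275.0, 254.0], 0.74, 955)]
scene glue [([356.0, 420.0], 0.76, 3528)]
scene brush [([179.0, 221.0], 0.79, 977)]
{'intrinsics': array([[474.07745524,   0.        , 317.12133349],
       [  0.        , 474.07745524, 242.24127667],
       [  0.        ,   0.        ,   1.        ]]), 'rvec': array([ 0.7647848 ,  2.45160738, -1.25036948]), 'tvec': array([ 0.38306379, -0.08810414,  1.18759124])}
side weight [([277.0, 239.0], 0.68, 518), ([251.0, 313.0], 0.67, 550), ([224.0, 247.0], 0.63, 397)]
side mat [([370.0, 311.0], 0.8, 3796), ([409.0, 409.0], 0.61, 7227), ([278.0, 374.0], 0.59, 3316)]
side pull [([320.0, 246.0], 0.68, 129)]
side inlay []
side box [([271.0, 261.0], 0.87, 5643), ([380.0, 208.
[... 481 characters left out ...]
68575714e+00,  9.29332228e+01,
        2.83380289e-03,  8.26765865e+01]), 'qvel': array([-0.02014151, -0.00345739, -0.0247703 ,  0.05436212, -0.02993425,
        0.03659427]), 'tau': array([ 6.94964929e-04, -3.38637900e+01,  3.20158124e+01,  9.91654779e-04,
       -2.64753353e-04, -1.36120438e-06]), 'tcp_pos': array([ 0.18632317, -0.4908369 ,  0.2313571 ]), 'ee_rot': array([[ 9.34901585e-01,  3.54907062e-01,  7.00610855e-05],
       [ 3.54907067e-01, -9.34901582e-01, -8.02107255e-05],
       [ 3.70328668e-05,  9.98543087e-05, -9.99999994e-01]]), 'contact_force': array([ 0.16149489, -0.50811857,  0.38856922]), 'torque': array([0.0138965 , 0.02389387, 0.02655873]), 'width': 0.9962859823091803}
```

View pics/scene0.png

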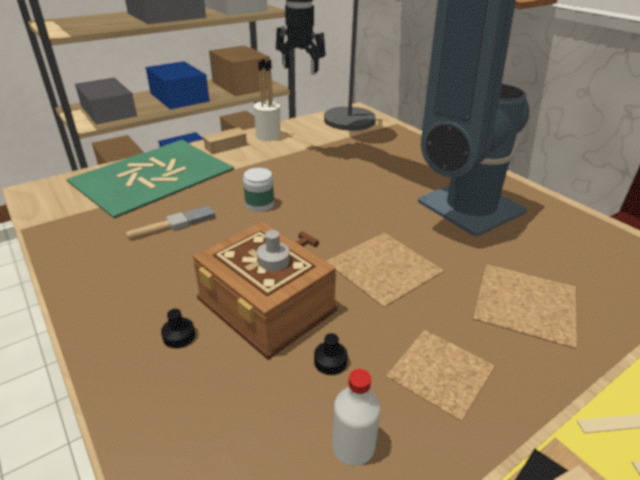

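View pics/side0.png

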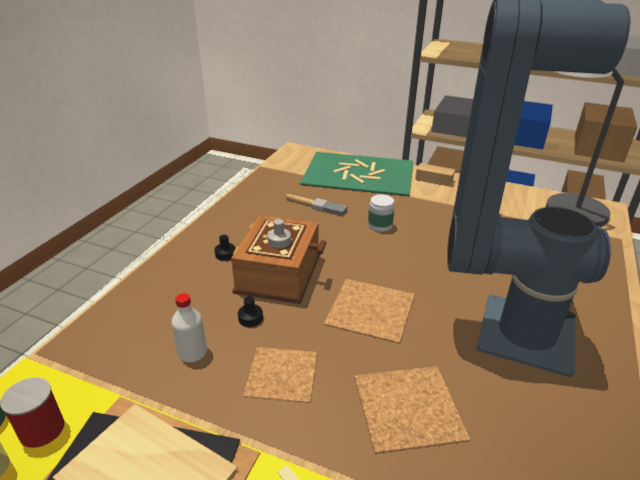

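The scene shows the steel weight on the inlay at (274,253), black look-alikes at (178,330) and (331,354), and three cork mats. The side view agrees, with the weight at (277,239) and the pull at about (320,246). Next I'll measure mat sizes and poses.

```bash
cat > h.py <<'E'
from bench import r
import cv2,numpy as np
def cam(c):
    p=r.camera_params(c)
    if "rvec" in p:
        R=cv2.Rodrigues(p["rvec"])[0];return p["intrinsics"],R,np.array(p["tvec"]).ravel()
    s=r.state();T=np.eye(4);T[:3,:3]=s["ee_rot"];T[:3,3]=s["tcp_pos"]
    M=np.linalg.inv(T@p["tool_from_camera"]);return p["intrinsics"],M[:3,:3],M[:3,3]
def ray(C,uv):
    K,R,t=C;uv=np.atleast_2d(uv).astype(float)
    d=(np.c_[uv,np.ones(len(uv))]@np.linalg.inv(K).T)@R
    return -R.T@t,d
def onz(C,uv,z):
    o,d=ray(C,uv);return o+d*((z-o[2])/d[:,2])[:,None]
def proj(C,P):
    K,R,t=C;q=(np.atleast_2d(P)@R.T+t)@K.T;return q[:,:2]/q[:,2:]
def tri(cs,uvs):
    A=np.zeros((3,3));b=np.zeros(3)
    for C,uv in zip(cs,uvs):
        o,d=ray(C,uv);d=d[0]/np.linalg.norm(d);M=np.eye(3)-np.outer(d,d);A+=M;b+=M@o
    return np.linalg.solve(A,b)
def rect(C,mask,z):
    ys,xs=np.nonzero(mask);P=onz(C,np.c_[xs,ys],z)[:,:2]
    (c,s,a)=cv2.minAreaRect((P*1000).astype(np.float32));return np.round(c,1),np.round(s,1),round(a,1)
E
python3 - <<'E'
from h import *
S,D=cam("scene"),cam("side")
for n,C in(("scene",S),("side",D)):
    r.grab_frame(n)
    for d in r.cut_out(n,"mat"): print(n,"mat",d["location"],rect(C,d["pixels"],.004),round(d["score"],2))
    for d in r.cut_out(n,"inlay"): print(n,"inlay",rect(C,d["pixels"],.1075))
    for q,z in(("weight",.13),("tin",.04),("glue",.075),("brush",.01),("pull",.0975)):
        for d in r.cut_out(n,q): print(n,q,d["location"],onz(C,d["location"],z).round(3))
print("weight",tri([S,D],[(274,253),(277,239)]).round(4))
print("pull",tri([S,D],[(308,240),(320,246)]).round(4))
E
python3 -c "
import cv2
a=cv2.imread('pics/scene0.png')[215:355,180:350];b=cv2.imread('pics/side0.png')[205:305,225:345]
a=cv2.resize(a,(510,420),interpolation=2);b=cv2.resize(b,(504,420),interpolation=2)
import numpy as np
cv2.imwrite('pics/crop0.png',cv2.resize(np.hstack([a,b]),None,fx=.78,fy=.78))"
```

```text
scene mat [528.5, 305.1] (array([189.3, 294.9]), array([179.9, 174.1]), 31.0) 0.7
scene mat [387.5, 269.2] (array([340.2,  60. ]), array([177.1, 176.7]), 2.2) 0.6
scene mat [439.9, 375.1] (array([445.3, 317.4]), array([131.5, 130.4]), 16.7) 0.56
scene inlay (array([599.1,  22.2]), array([112.8, 154.2]), 10.0)
scene inlay (array([569.8,   4.4]), array([120.8,  57.1]), 66.1)
scene inlay (array([587.2,  27.9]), array([201.1, 210.5]), 9.4)
scene weight [271.5, 253.4] [[0.592 0.039 0.13 ]]
scene weight [176.6, 331.3] [[0.792 0.12  0.13 ]]
scene weight [332.2, 354.6] [[0.638 0.276 0.13 ]]
scene tin [257.9, 191.6] [[ 0.435 -0.3    0.04 ]]
scene glue [355.6, 417.6] [[0.646 0.34  0.075]]
scene glue [273.7, 252.5] [[ 0.552 -0.025  0.075]]
scene brush [179.4, 220.5] [[ 0.628 -0.33   0.01 ]]
scene pull [306.1, 240.5] [[0.497 0.003 0.098]]
side mat [279.0, 375.2] (array([445.7, 317.2]), array([132.9, 135.6]), 16.7) 0.77
side mat [407.2, 407.7] (array([191.5, 294.6]), array([174.3, 175.9]), 31.4) 0.75
side inlay (array([601.3,  23.1]), array([114.2, 160.2]), 9.4)
side weight [278.0, 236.3] [[0.584 0.046 0.13 ]]
side weight [223.6, 246.5] [[0.678 0.134 0.13 ]]
side weight [252.3, 311.3] [[0.511 0.301 0.13 ]]
side weight [268.4, 245.0] [[0.588 0.088 0.13 ]]
side tin [379.1, 208.5] [[ 0.445 -0.327  0.04 ]]
side glue [189.2, 329.4] [[0.633 0.346 0.075]]
side brush [318.5, 204.5] [[ 0.637 -0.325  0.01 ]]
side brush [271.8, 262.4] [[0.63 0.   0.01]]
side pull [317.4, 245.9] [[0.502 0.002 0.098]]
weight [0.5873 0.0423 0.1249]
pull [0.4943 0.0055 0.1005]
```

View pics/crop0.png

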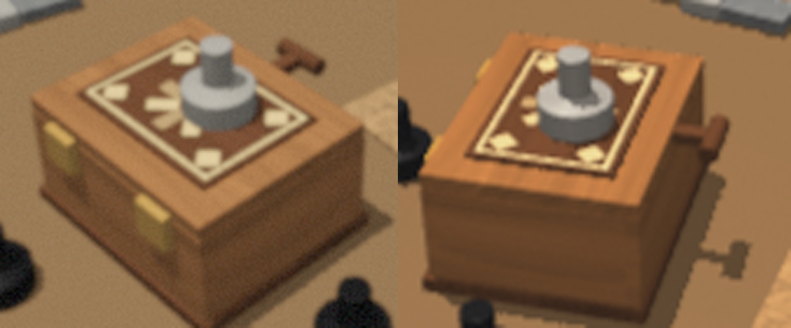

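The smallest mat (131 mm) is at (0.4455, 0.317). The box yaw is about 9.7°, and the weight stands near (0.59, 0.04). I'll start moving and refine the weight's position with the wrist camera.

```bash
python3 -m jog '[[1,[0.5,-0.3,-0.1],0.12],[1,[1,-0.63,-0.2],0.24],[1,[1,-0.63,-0.2],0.24]]' 30; python3 - <<'E'
from h import *
print(r.state()["ee_rot"].round(3))
print(onz(cam("scene"),(272.3,234.2),.1655),onz(cam("side"),(278.7,221.8),.1655))
E
```

```text
t: 2.08
tcp_pos: [0.2595, -0.3943, 0.2531]
ee_rot: [[0.984, 0.178, 0.002], [0.178, -0.984, -0.002], [0.001, 0.002, -1.0]]
contact_force: [0.1, -0.5, 0.9]
width: 0.999
[[ 0.984  0.178  0.002]
 [ 0.178 -0.984 -0.002]
 [ 0.001  0.002 -1.   ]]
[[0.58626526 0.03555193 0.1655    ]] [[0.58502331 0.03840329 0.1655    ]]
```

```bash
python3 -m jog '[[1,[0.35,-0.33,0],0],[1,[0.7,-0.66,0],0],[1,[1,-1,0],0]]' >/dev/null; python3 -m jog '[[1,[0.35,-0.33,0],0],[1,[0.7,-0.66,0],0],[1,[1,-1,0],0]]'>/dev/null;  python3 -m jog '[[1,[0.35,-0.33,0],0],[1,[0.7,-0.66,0],0],[1,[1,-1,0],0],[1,[1,-1,0],0],[1,[1,-1,0],0]]'; python3 - <<'E'
from h import *
C=cam("wrist");im=r.grab_frame("wrist");cv2.imwrite("pics/w1.png",im[...,::-1])
for q,z in(("weight",.1475),("inlay",.1075),("pull",.0975)):
    for d in r.cut_out("wrist",q): print(q,d["score"],d["location"],d["pixels"].sum(),onz(C,d["location"],z).round(4),rect(C,d["pixels"],z))
E
```

```text
t: 3.45
tcp_pos: [0.5007, -0.0498, 0.2509]
ee_rot: [[0.985, 0.173, -0.001], [0.173, -0.985, -0.001], [-0.001, 0.001, -1.0]]
contact_force: [-0.1, -0.3, -0.6]
width: 0.999
weight 0.9 [199.7, 71.5] 7464 [[0.5883 0.0297 0.1475]] (array([587.9,  28.5]), array([50.6, 53.3]), 9.9)
weight 0.84 [42.5, 51.7] 4736 [[0.5835 0.1157 0.1475]] (array([583. , 116.3]), array([44.3, 36.4]), 85.8)
weight 0.59 [252.3, 96.3] 48394 [[ 0.5804 -0.0008  0.1475]] (array([563.5,   6.2]), array([127.1, 170.1]), 9.9)
inlay 0.97 [257.5, 70.7] 26088 [[0.5959 0.0035 0.1075]] (array([589.8,  18.8]), array([ 87.4, 150.7]), 9.9)
pull 0.69 [244.8, 215.5] 1790 [[0.4947 0.0014 0.0975]] (array([502.5,   4.3]), array([37.5, 45.7]), 9.9)
```

View pics/w1.png

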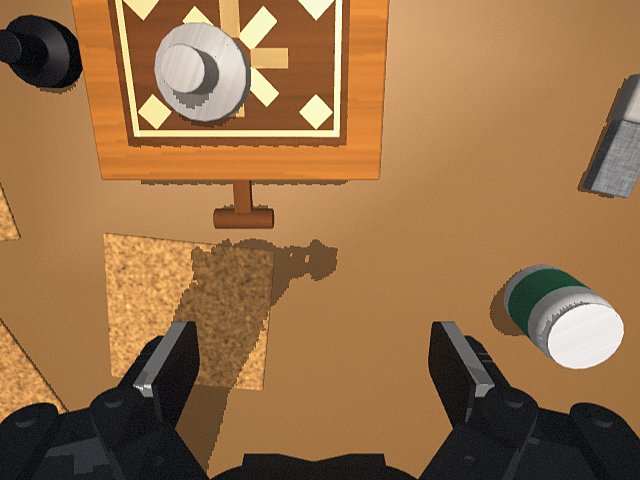

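The wrist view shows the knob top at (183,70), the disc at about (202,72) and the crossbar at about (244,218). The lid edge is horizontal in the picture, so the tool yaw already matches the box.

```bash
python3 - <<'E'
from h import *
C=cam("wrist");s=r.state();R=s["ee_rot"];p=s["tcp_pos"]
for n,uv,z in(("knob",(183,69),.1655),("disc",(202,72),.1255),("pull",(244,217),.0985),("edgeL",(103,179),.1045),("edgeR",(381,179),.1045)):
    P=onz(C,uv,z)[0];print(n,P.round(4),"tool shift/0.1:",((P-p)@R*10).round(3))
E
```

```text
knob [0.5878 0.0332 0.1655] tool shift/0.1: [ 1.003 -0.672  0.859]
disc [0.5887 0.0339 0.1255] tool shift/0.1: [ 1.013 -0.677  1.259]
pull [0.4937 0.0015 0.0985] tool shift/0.1: [ 0.021 -0.522  1.529]
edgeL [0.5063 0.1032 0.1045] tool shift/0.1: [ 0.32  -1.502  1.469]
edgeR [ 0.5402 -0.0924  0.1045] tool shift/0.1: [0.318 0.483 1.469]
```

```bash
python3 -m jog '[[1,[0.5,-0.34,0],0],[1,[1,-0.675,0.1],0],[1,[1,-0.675,0.5],0],[1,[1,-0.675,0.5],0]]';  python3 -m jog '[[1,[0,0,0.35],0],[1,[0,0,0.6],0],[1,[0,0,0.66],0],[1,[0,0,0.66],0],[1,[0,0,0.66],0]]'; python3 - <<'E'
from h import *
s=r.state();print(((np.array([.5883,.0336,.134])-s["tcp_pos"])@s["ee_rot"]*10).round(3))
im=r.grab_frame("wrist");cv2.imwrite("pics/w2.png",im[...,::-1])
E
```

```text
t: 4.15
tcp_pos: [0.5847, 0.0346, 0.1962]
ee_rot: [[0.985, 0.173, -0.011], [0.173, -0.985, 0.0], [-0.01, -0.002, -1.0]]
contact_force: [-1.5, 0.1, -0.3]
width: 1.002
t: 4.78
tcp_pos: [0.5888, 0.0344, 0.1378]
ee_rot: [[0.985, 0.173, 0.004], [0.173, -0.985, -0.0], [0.004, 0.001, -1.0]]
contact_force: [0.2, -0.2, -0.3]
width: 1.0
[-0.007  0.007  0.038]
```

View pics/w2.png

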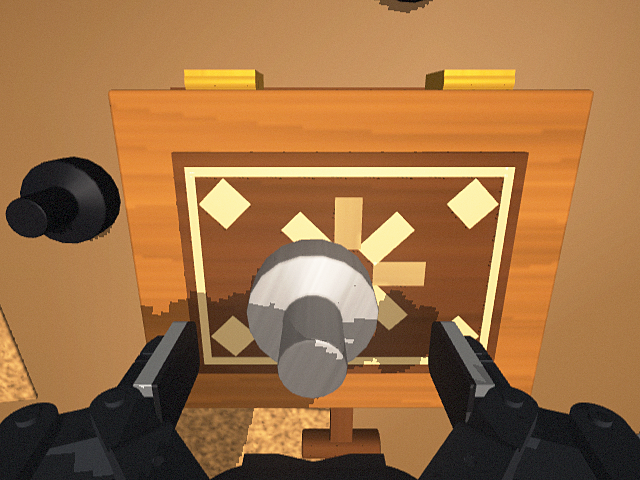

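The knob at (314,370) is centred between the fingers, so I'll close on it.

```bash
python3 -m jog '[[1,[0,0,0.03],0],[0.2,[0,0,0.03],0],[0,[0,0,0.03],0],[0,[0,0,0.03],0],[0,[0,0,0.03],0],[0,[0,0,0.03],0],[0,[0,0,0.03],0],[0,[0,0,0.03],0]]' 50;  python3 -m jog '[[0,[0,0,-0.05],0],[0,[0,0,-0.2],0],[0,[0,0,-0.4],0],[0,[0,0,-0.6],0],[0,[0,0,-0.6],0],[0,[0,0,-0.6],0]]'
```

```text
t: 5.82
tcp_pos: [0.5881, 0.0349, 0.1335]
ee_rot: [[0.985, 0.174, 0.002], [0.174, -0.985, -0.0], [0.002, 0.0, -1.0]]
contact_force: [-1.8, 0.5, 6.0]
width: 0.268
t: 6.58
tcp_pos: [0.5872, 0.0349, 0.1913]
ee_rot: [[0.985, 0.173, -0.002], [0.173, -0.985, 0.0], [-0.002, -0.0, -1.0]]
contact_force: [-0.5, -0.2, -4.4]
width: 0.266
```

```bash
python3 -m jog '[[0,[0,-0.15,0],0],[0,[-0.1,-0.4,0],0],[0,[-0.2,-0.7,0],0],[0,[-0.3,-1,0],0]]'>/dev/null;  python3 -m jog '[[0,[-0.1,-0.3,0],0],[0,[-0.2,-0.6,0],0],[0,[-0.3,-1,0],0]]';python3 -m jog '[[0,[-0.1,-0.3,0.1],0],[0,[-0.2,-0.6,0.2],0],[0,[-0.28,-0.85,0.3],0],[0,[-0.31,-1,0.4],0],[0,[-0.31,-1,0.5],0],[0,[-0.31,-1,0.5],0],[0,[-0.31,-1,0.5],0]]'; python3 - <<'E'
from h import *
s=r.state();print(((np.array([.4455,.3173,.0305])-s["tcp_pos"])@s["ee_rot"]*10).round(3))
im=r.grab_frame("side");cv2.imwrite("pics/s2.png",im[...,::-1][240:440,170:430].repeat(2,0).repeat(2,1))
E
```

```text
t: 7.45
tcp_pos: [0.4999, 0.1909, 0.1919]
ee_rot: [[0.975, 0.223, -0.008], [0.223, -0.975, 0.027], [-0.001, -0.028, -1.0]]
contact_force: [0.4, -0.2, -4.5]
width: 0.269
t: 8.32
tcp_pos: [0.4635, 0.2331, 0.1452]
ee_rot: [[0.957, 0.29, -0.022], [0.291, -0.955, 0.066], [-0.002, -0.069, -0.998]]
contact_force: [0.1, -0.9, -4.2]
width: 0.269
[ 0.075 -0.776  1.204]
```

View pics/s2.png

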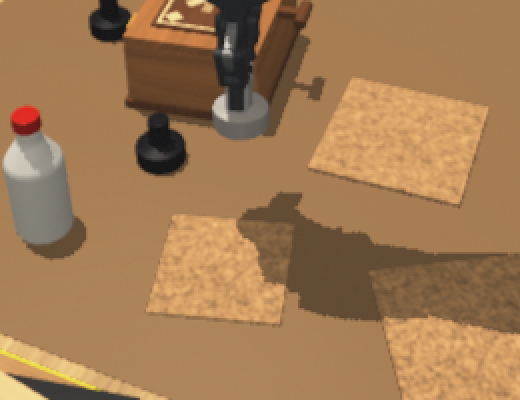

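```bash
python3 -c "
from h import *
s=r.state();print(s['joints'].round(1))"; python3 -m jog '[[0,[0,0,0],-0.2],[0,[0,0,0],-0.4],[0,[0,0,0],-0.6],[0,[0,0,0],-0.8],[0,[0,0,0],-0.8],[0,[0,0,0],-0.8]]'; python3 - <<'E'
from h import *
s=r.state();print(s["joints"].round(1),((np.array([.4455,.3173,.0305])-s["tcp_pos"])@s["ee_rot"]*10).round(3))
E
```

```text
[ 16.9   1.3  -5.6  83.1   4.  179.9]
t: 9.12
tcp_pos: [0.4634, 0.2333, 0.1454]
ee_rot: [[0.605, 0.796, -0.022], [0.795, -0.603, 0.066], [0.039, -0.057, -0.998]]
contact_force: [0.6, 0.7, -4.5]
width: 0.267
[ 16.9   1.3  -5.7  83.1   4.  144.1] [ 0.515 -0.583  1.206]
```

Joint 6 ran into its 180° limit, which tilted the tool by about 4°. I turn the jaw axis onto the tilt axis, so that the weight can level itself between the pads as it lands.

```bash
python3 -m jog '[[0,[0,0,0],-0.2],[0,[0,0,0],-0.4],[0,[0,0,0],-0.6],[0,[0,0,0],-0.8],[0,[0,0,0],-1],[0,[0,0,0],-1.0]]'>/dev/null; python3 -m jog '[[0,[0,0,0],-0.2],[0,[0,0,0],-0.22],[0,[0,0,0],-0.22]]'; python3 - <<'E'
from h import *
s=r.state();print(s["joints"].round(1),((np.array([.4455,.3173,.05])-s["tcp_pos"])@s["ee_rot"]*10).round(3))
E
```

```text
t: 10.25
tcp_pos: [0.4631, 0.2334, 0.1451]
ee_rot: [[-0.302, 0.953, -0.022], [0.951, 0.303, 0.066], [0.069, -0.001, -0.998]]
contact_force: [0.8, 0.7, -4.9]
width: 0.271
[16.9  1.3 -5.7 83.1  4.  89.2] [0.785 0.088 1.008]
```

```bash
python3 -m jog '[[0,[0.25,0.03,0.1],0],[0,[0.5,0.06,0.3],0],[0,[0.785,0.09,0.6],0],[0,[0.785,0.09,0.85],0],[0,[0.785,0.09,0.97],0],[0,[0.785,0.09,1.0],0],[0,[0.785,0.09,1.0],0],[0,[0.785,0.09,1.0],0]]'; python3 -m jog '[[0,[0,0,0.05],0],[0,[0,0,0.1],0],[0,[0,0,0.13],0],[0,[0,0,0.15],0],[0,[0,0,0.15],0]]'; python3 - <<'E'
from h import *
s=r.state();print(s["joints"].round(1),s["contact_force"],((np.array([.4455,.3173,.0305])-s["tcp_pos"])@s["ee_rot"]*10).round(3))
a=r.grab_frame("side")[...,::-1][310:430,200:360];b=r.grab_frame("scene")[...,::-1][310:430,360:520]
cv2.imwrite("pics/s3.png",np.hstack([cv2.resize(x,None,fx=2.5,fy=2.5,interpolation=2) for x in(a,b)]))
E
```

```text
t: 11.25
tcp_pos: [0.4465, 0.3175, 0.0522]
ee_rot: [[-0.305, 0.952, -0.02], [0.95, 0.306, 0.067], [0.07, 0.002, -0.998]]
contact_force: [-0.1, 0.5, -4.5]
width: 0.27
t: 11.88
tcp_pos: [0.4448, 0.3181, 0.0355]
ee_rot: [[-0.306, 0.952, -0.023], [0.95, 0.306, 0.065], [0.069, -0.002, -0.998]]
contact_force: [-0.4, 0.2, -5.3]
width: 0.269
[ 26.3   7.8 -11.5  70.2   3.9  98.4] [-0.4379723   0.16170676 -5.32020343] [-0.014  0.004  0.049]
```

View pics/s3.png

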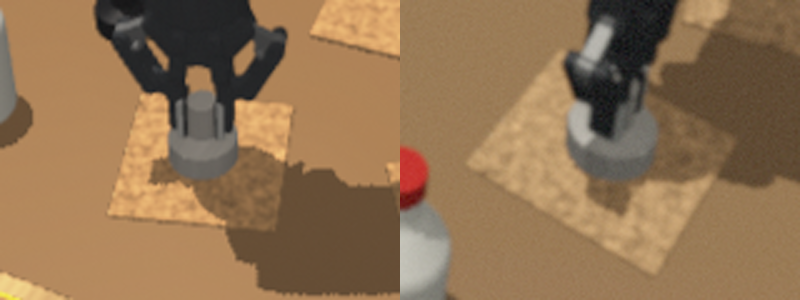

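The weight hangs centred over the mat at side (203,150) and scene (612,140), a few millimetres above it. I'll lower it in 1 mm steps.

```bash
python3 -m jog '[[0,[0,0,0.01],0],[0,[0,0,0.02],0],[0,[0,0,0.03],0],[0,[0,0,0.03],0]]'; python3 -m jog '[[0,[0,0,0.01],0],[0,[0,0,0.02],0],[0,[0,0,0.02],0]]'
```

```text
t: 12.48
tcp_pos: [0.4448, 0.3184, 0.0327]
ee_rot: [[-0.306, 0.952, -0.023], [0.95, 0.306, 0.066], [0.069, -0.001, -0.998]]
contact_force: [-0.8, -0.4, -4.8]
width: 0.273
t: 12.85
tcp_pos: [0.4451, 0.3187, 0.0315]
ee_rot: [[-0.306, 0.952, -0.022], [0.95, 0.306, 0.066], [0.07, -0.001, -0.998]]
contact_force: [-1.2, 0.1, 0.7]
width: 0.272
```

```bash
python3 -m jog '[[0,[0,0,0.01],0],[0,[0,0,0.01],0]]'; python3 -m jog '[[0.35,[0,0,0],0],[0.6,[0,0,0],0],[1,[0,0,0],0],[1,[0,0,0],0],[1,[0,0,0],0],[1,[0,0,0],0]]';  python3 -m jog '[[1,[0,0,-0.2],0],[1,[0,0,-0.5],0],[1,[0,0,-0.9],0],[1,[0,0,-1],0],[1,[0,0,-1],0]]'; python3 - <<'E'
from h import *
a=r.grab_frame("side")[...,::-1][310:430,200:360];b=r.grab_frame("scene")[...,::-1][310:430,360:520]
cv2.imwrite("pics/s4.png",np.hstack([cv2.resize(x,None,fx=2.5,fy=2.5,interpolation=2) for x in(a,b)]))
E
```

```text
t: 13.1
tcp_pos: [0.4451, 0.3188, 0.0314]
ee_rot: [[-0.306, 0.952, -0.021], [0.95, 0.306, 0.066], [0.07, -0.0, -0.998]]
contact_force: [-2.0, -1.3, 5.4]
width: 0.267
t: 13.85
tcp_pos: [0.4449, 0.3186, 0.0297]
ee_rot: [[-0.306, 0.952, -0.022], [0.95, 0.306, 0.066], [0.069, -0.001, -0.998]]
contact_force: [0.9, -0.4, -0.3]
width: 1.001
t: 14.48
tcp_pos: [0.4477, 0.3123, 0.1301]
ee_rot: [[-0.306, 0.952, -0.021], [0.95, 0.306, 0.066], [0.07, 0.001, -0.998]]
contact_force: [-0.9, -1.0, -0.9]
width: 1.001
```

View pics/s4.png

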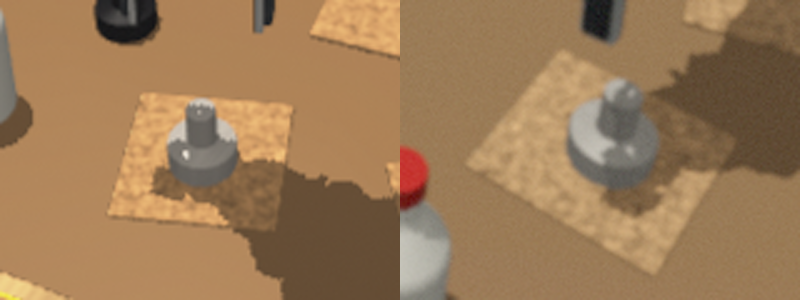

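The weight stands upright at the middle of the mat, at side (203,145) and scene (613,140). Next I turn the tool toward the pull.

```bash
python3 -m jog '[[1,[0,0,-0.2],-0.2],[1,[0,0,-0.4],-0.4],[1,[0,0,-0.4],-0.6],[1,[0,0,-0.4],-0.8],[1,[0,0,-0.4],-1],[1,[0,0,-0.4],-1.0]]'>/dev/null; python3 -m jog '[[1,[0,0,0],-0.2],[1,[0,0,0],-0.4],[1,[0,0,0],-0.6],[1,[0,0,0],-0.82],[1,[0,0,0],-0.82]]'; python3 - <<'E'
from h import *
s=r.state();print(s["joints"].round(1),((np.array([.4937,.0015,.17])-s["tcp_pos"])@s["ee_rot"]*10).round(3))
E
```

```text
t: 15.95
tcp_pos: [0.4475, 0.3092, 0.1684]
ee_rot: [[-0.986, -0.164, -0.024], [-0.166, 0.984, 0.065], [0.013, 0.068, -0.998]]
contact_force: [0.5, -0.0, 0.6]
width: 1.0
[25.3  4.4  0.2 85.4  4.  15.8] [ 0.054 -3.103 -0.227]
```

```bash
python3 -m jog '[[1,[0,-0.4,-0.03],0],[1,[0.01,-0.8,-0.05],0],[1,[0.02,-1,-0.07],0]]' >/dev/null; python3 -m jog '[[1,[0,-0.4,-0.03],0],[1,[0.01,-0.8,-0.05],0],[1,[0.02,-1,-0.07],0]]' >/dev/null; python3 -m jog '[[1,[0,-0.4,-0.03],0],[1,[0.01,-0.8,-0.05],0],[1,[0.02,-1,-0.07],-0.01],[1,[0.02,-1,-0.07],-0.01],[1,[0.02,-1,-0.07],-0.01]]'; python3 - <<'E'
from h import *
s=r.state();C=cam("wrist");print(s["joints"].round(1),((np.array([.4935,.0015,.0805])-s["tcp_pos"])@s["ee_rot"]*10).round(3))
im=r.grab_frame("wrist");cv2.imwrite("pics/w5.png",im[...,::-1])
for d in r.cut_out("wrist","pull"): print(d["score"],d["location"],rect(C,d["pixels"],.1))
E
```

```text
t: 17.32
tcp_pos: [0.4928, 0.0125, 0.1696]
ee_rot: [[-0.984, -0.174, -0.023], [-0.175, 0.982, 0.066], [0.011, 0.069, -0.998]]
contact_force: [-0.0, 0.8, 1.2]
width: 1.003
[ -8.7  -0.7  -4.9  87.6   3.6 -18.8] [ 0.003 -0.171  0.881]
0.61 [285.9, 259.8] (array([502.7,   3.5]), array([40.5, 44.4]), 10.7)
```

View pics/w5.png

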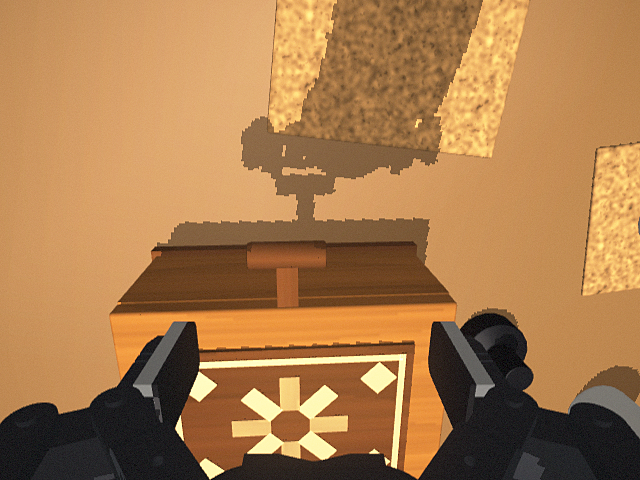

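The crossbar spans columns 246 to 327, centred at about (286.5,256), and runs parallel to the jaw axis.

```bash
python3 - <<'E'
from h import *
C=cam("wrist")
for uv in((286.5,256),(246,256),(327,257),(286.5,243),(286.5,269)): print(onz(C,uv,.099).round(4))
E
python3 -m jog '[[1,[0,-0.17,0.2],0],[1,[0,-0.17,0.4],0],[1,[0,-0.17,0.5],0],[1,[0,-0.17,0.5],0],[1,[0,-0.17,0.5],0]]'
python3 - <<'E'
from h import *
s=r.state();print(((np.array([.4935,.0020,.0805])-s["tcp_pos"])@s["ee_rot"]*10).round(3))
E
```

```text
[[0.4925 0.0021 0.099 ]]
[[ 0.4958 -0.0201  0.099 ]]
[[0.4897 0.0247 0.099 ]]
[[0.4849 0.0009 0.099 ]]
[[0.5002 0.0033 0.099 ]]
t: 18.05
tcp_pos: [0.4955, -0.0011, 0.1197]
ee_rot: [[-0.984, -0.177, -0.021], [-0.178, 0.982, 0.066], [0.009, 0.068, -0.998]]
contact_force: [0.1, -0.6, -0.3]
width: 1.002
[0.011 0.007 0.394]
```

```bash
python3 -m jog '[[1,[0.01,0.01,0.2],0],[1,[0.015,0.01,0.36],0],[1,[0.015,0.01,0.42],0],[1,[0.015,0.01,0.42],0],[1,[0.015,0.01,0.42],0]]'; python3 -m jog '[[0.75,[0,0,0],0],[0.6,[0,0,0],0],[0.4,[0,0,0],0],[0.2,[0,0,0],0],[0,[0,0,0],0],[0,[0,0,0],0],[0,[0,0,0],0]]' 60
python3 - <<'E'
from h import *
s=r.state();print(s["torque"].round(2))
cv2.imwrite("pics/w6.png",np.hstack([r.grab_frame("wrist")[...,::-1],cv2.resize(r.grab_frame("side")[...,::-1][170:330,220:380],(480,480))])[:, :].copy()[::1,::1] if 0 else cv2.resize(np.hstack([r.grab_frame("wrist")[...,::-1],cv2.resize(r.grab_frame("side")[...,::-1][170:330,220:380],(480,480))]),(800,343)))
p0=s["tcp_pos"];R=s["ee_rot"];c=p0-.019*R[:,2]
a=np.radians(9.8);u=np.array([np.cos(a),np.sin(a),0]);z=np.array([0,0,1.])
f=lambda q:.19*(-np.cos(q)*u+np.sin(q)*z)+.007*(np.sin(q)*u+np.cos(q)*z)
for q in range(0,65,5): print(q,((f(np.radians(q))-f(0))@R*10).round(3))
E
```

```text
t: 18.68
tcp_pos: [0.4929, 0.002, 0.0777]
ee_rot: [[-0.984, -0.176, -0.021], [-0.177, 0.982, 0.066], [0.009, 0.068, -0.998]]
contact_force: [-0.5, -0.5, -0.0]
width: 0.994
t: 19.55
tcp_pos: [0.4925, 0.0034, 0.0782]
ee_rot: [[-0.984, -0.177, -0.022], [-0.178, 0.982, 0.069], [0.009, 0.071, -0.997]]
contact_force: [-2.7, 4.0, 5.1]
width: 0.5
[ 0.9   0.45 -0.01]
0 [0. 0. 0.]
5 [-0.012  0.012 -0.165]
10 [-0.038  0.023 -0.328]
15 [-0.078  0.034 -0.489]
20 [-0.133  0.045 -0.645]
25 [-0.2    0.055 -0.796]
30 [-0.281  0.065 -0.941]
35 [-0.374  0.074 -1.078]
40 [-0.479  0.083 -1.206]
45 [-0.594  0.09  -1.325]
50 [-0.719  0.097 -1.434]
55 [-0.854  0.103 -1.531]
60 [-0.996  0.108 -1.616]
```

View pics/w6.png

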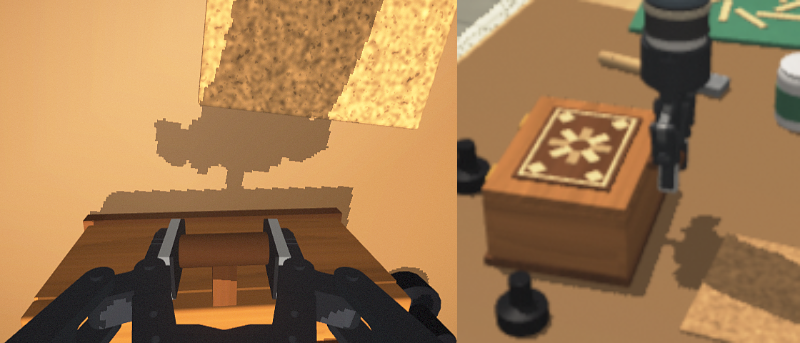

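Both pads hold the crossbar ends squarely. I'll raise the lid along the arc, about 2.5° per row.

```bash
python3 -m jog '[[0,[-0.005,0.006,-0.08],0],[0,[-0.012,0.012,-0.165],0],[0,[-0.024,0.018,-0.247],0],[0,[-0.038,0.023,-0.328],0],[0,[-0.057,0.029,-0.409],0],[0,[-0.078,0.034,-0.489],0],[0,[-0.078,0.034,-0.489],0]]'; python3 - <<'E'
from h import *
s=r.state();R=s["ee_rot"];print(s["torque"].round(2),s["joints"].round(1))
cv2.imwrite("pics/s7.png",cv2.resize(r.grab_frame("side")[...,::-1][150:310,200:400],(600,480)))
E
```

```text
t: 20.52
tcp_pos: [0.5001, 0.0047, 0.1251]
ee_rot: [[-0.984, -0.177, -0.024], [-0.178, 0.982, 0.068], [0.012, 0.071, -0.997]]
contact_force: [2.3, 5.1, -6.3]
width: 0.5
[ 0.77 -0.07 -0.11] [ -9.5   1.   -8.3  82.7   3.6 -19.7]
```

View pics/s7.png

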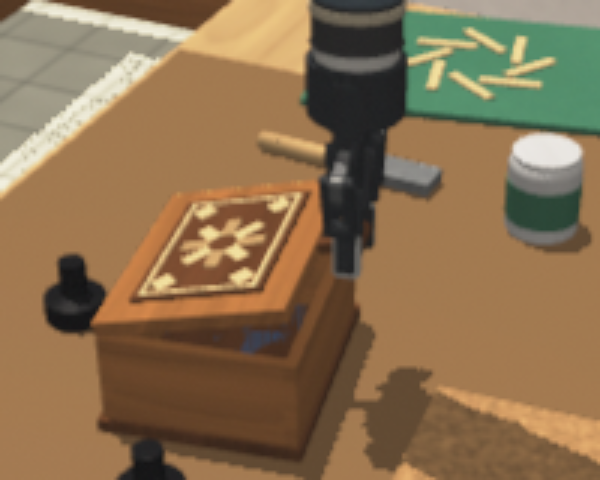

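```bash
python3 -m jog '[[0,[-0.026,0.006,-0.079],0],[0,[-0.055,0.011,-0.156],0],[0,[-0.087,0.016,-0.233],0],[0,[-0.122,0.021,-0.307],0],[0,[-0.161,0.026,-0.381],0],[0,[-0.203,0.031,-0.452],0],[0,[-0.248,0.035,-0.522],0],[0,[-0.296,0.04,-0.589],0],[0,[-0.347,0.045,-0.654],0],[0,[-0.401,0.049,-0.717],0],[0,[-0.401,0.049,-0.717],0]]'; python3 - <<'E'
from h import *
s=r.state();print(s["torque"].round(2),s["joints"].round(1))
E
```

```text
t: 21.95
tcp_pos: [0.54, 0.0117, 0.1968]
ee_rot: [[-0.984, -0.177, -0.025], [-0.179, 0.982, 0.067], [0.013, 0.071, -0.997]]
contact_force: [-1.6, 5.2, -4.8]
width: 0.495
[0.7  0.54 0.14] [ -8.    6.5   5.6  91.1   3.6 -18.3]
```

```bash
python3 -m jog '[[0,[-0.057,0.004,-0.061],0],[0,[-0.115,0.007,-0.119],0],[0,[-0.177,0.011,-0.175],0],[0,[-0.24,0.014,-0.228],0],[0,[-0.307,0.017,-0.278],0],[0,[-0.375,0.02,-0.325],0],[0,[-0.445,0.023,-0.369],0],[0,[-0.517,0.025,-0.41],0],[0,[-0.517,0.025,-0.41],0],[0,[-0.517,0.025,-0.41],0]]'; python3 - <<'E'
from h import *
s=r.state();print(s["torque"].round(2),s["joints"].round(1))
c=s["tcp_pos"]-.019*s["ee_rot"][:,2];p=np.array([.4925,.0034,.0782])
a=np.radians(9.8);d=s["tcp_pos"]-p;dx=d[0]*np.cos(a)+d[1]*np.sin(a)
print("angle",np.degrees(np.arctan2(.007+d[2],.19-dx)-np.arctan2(.007,.19)),"radius",np.hypot(.007+d[2],.19-dx))
A=r.grab_frame("side")[...,::-1];B=r.grab_frame("scene")[...,::-1]
cv2.imwrite("pics/f8.png",cv2.resize(np.hstack([A[130:430,180:480],B[130:430,180:520]]),(800,375)))
E
```

```text
t: 23.2
tcp_pos: [0.591, 0.0207, 0.2373]
ee_rot: [[-0.984, -0.176, -0.026], [-0.177, 0.982, 0.067], [0.014, 0.071, -0.997]]
contact_force: [-2.2, 5.1, -3.4]
width: 0.496
[ 0.65  0.68 -0.24] [ -6.5  14.8  19.7  96.9   3.6 -16.7]
angle 59.43608463040603 radius 0.18889153868440678
```

View pics/f8.png

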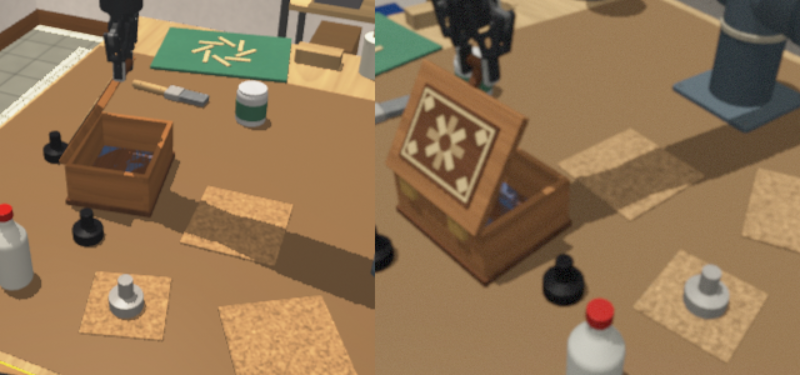

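```bash
python3 - <<'E'
from h import *
C=cam("scene");a=np.radians(9.8);u=np.array([np.cos(a),np.sin(a),0]);v=np.array([-u[1],u[0],0]);z=np.array([0,0,1.])
H=np.array([.4928,.0015,0])+.19*u+.0905*z
for q in(54,57,60,63,66):
    t=np.radians(q);e=-np.cos(t)*u+np.sin(t)*z;n=np.sin(t)*u+np.cos(t)*z
    print(q,proj(C,[H+.16*e+n*.014+.1*v*k for k in(-1,1)]).round(1).tolist())
print("seen (220,180.4) (299.2,228.4)")
E
```

```text
54 [[222.1, 178.3], [301.8, 224.8]]
57 [[218.3, 177.6], [298.1, 224.4]]
60 [[214.4, 177.1], [294.3, 224.2]]
63 [[210.3, 176.8], [290.3, 224.3]]
66 [[206.2, 176.7], [286.2, 224.7]]
seen (220,180.4) (299.2,228.4)
```

Kinematics gives 59.4°, but my eye reading of the corners suggests about 56–57°. I'll cross-check numerically from the inlay mask.

```bash
python3 - <<'E'
from h import *
from scipy.optimize import minimize
K,Rc,tc=C=cam("scene");a=np.radians(9.8);u=np.array([np.cos(a),np.sin(a),0]);v=np.array([-u[1],u[0],0]);z=np.array([0,0,1.])
def quad(p,w=1):
    t,dx,dy=np.radians(p[0]),p[1]/1000,p[2]/1000
    H=np.array([.4928+dx,.0015+dy,0])+.19*u+.0905*z
    e=-np.cos(t)*u+np.sin(t)*z;n=np.sin(t)*u+np.cos(t)*z
    return proj(C,[H+.017*n+(.08+i*.055)*e+j*.075*v for i,j in((-1,-1),(-1,1),(1,1),(1,-1))])
def iou(p,m):
    g=np.zeros((1920,2560),np.uint8);cv2.fillConvexPoly(g,(quad(p)*4).round().astype(int),1)
    g=cv2.resize(g.astype(np.float32),(640,480),interpolation=cv2.INTER_AREA);m=m.astype(np.float32)
    return np.minimum(g,m).sum()/np.maximum(g,m).sum()
r.grab_frame("scene")
for d in r.cut_out("scene","inlay"):
    m=d["pixels"];print(round(d["score"],2),d["location"],m.sum())
    if m.sum()<1500: continue
    for off in((0,0),(-1,2),(0,4)): print(off,[(q,round(float(iou((q,*off),m)),3)) for q in range(50,69,2)])
    o=minimize(lambda p:-iou(p,m),(58,0,2),method="Nelder-Mead",options=dict(initial_simplex=[(58,0,2),(62,0,2),(58,4,2),(58,0,-2)]));print(o.x,o.fun)
s=r.state();print(s["t"],s["contact_force"].round(1),s["width"])
E
```

```text
0.57 [240.9, 244.8] 4584
(0, 0) [(50, 0.88), (52, 0.921), (54, 0.953), (56, 0.95), (58, 0.899), (60, 0.843), (62, 0.79), (64, 0.737), (66, 0.69), (68, 0.642)]
(-1, 2) [(50, 0.845), (52, 0.891), (54, 0.938), (56, 0.967), (58, 0.939), (60, 0.882), (62, 0.828), (64, 0.772), (66, 0.72), (68, 0.669)]
(0, 4) [(50, 0.855), (52, 0.898), (54, 0.933), (56, 0.95), (58, 0.927), (60, 0.871), (62, 0.817), (64, 0.764), (66, 0.711), (68, 0.662)]
[58.10516299 -3.24825553  2.46862124] -0.9767467379570007
23.4 [-2.4  5.9 -4.3] 0.5004023522292703
```

The estimates disagree slightly (56–58° from the image, 59.4° from kinematics). I'll nudge up about 1.7° so that both sit well inside the band, then check once more.

```bash
python3 -m jog '[[0,[-0.025,0,-0.014],0],[0,[-0.05,0.001,-0.028],0],[0,[-0.05,0.001,-0.028],0],[0,[-0.05,0.001,-0.028],0],[0,[-0.05,0.001,-0.028],0],[0,[-0.05,0.001,-0.028],0]]'; python3 - <<'E'
from h import *
for c,z in(("scene",.03),("side",.03)):
    r.grab_frame(c)
    print([onz(cam(c),d["location"],z)[0].round(3).tolist() for d in r.cut_out(c,"weight")])
s=r.state();p=np.array([.4925,.0034,.0782]);a=np.radians(9.8);d=s["tcp_pos"]-p;dx=d[0]*np.cos(a)+d[1]*np.sin(a)
print("angle",np.degrees(np.arctan2(.007+d[2],.19-dx)-np.arctan2(.007,.19)),s["width"],s["contact_force"].round(1),abs(s["qvel"]).max())
r.finish_job()
E
```

```text
t: 24.15
tcp_pos: [0.5956, 0.0215, 0.2398]
ee_rot: [[-0.984, -0.177, -0.027], [-0.178, 0.982, 0.067], [0.015, 0.071, -0.997]]
contact_force: [-2.5, 5.9, -3.7]
width: 0.495
[[0.585, 0.204, 0.03], [0.77, 0.015, 0.03], [0.455, 0.329, 0.03]]
[[0.439, 0.331, 0.03], [0.572, 0.204, 0.03], [0.754, 0.026, 0.03]]
angle 61.04979094797261 0.4972178653100149 [-3.   5.3 -3.8] 0.1340561388678431
the job is handed in; nothing more can be done
```

The weight is standing on the middle of the smallest cork mat, and the lid is held open at about 60° by its pull. I handed the job in at about 24 s; no verdict was reported.

**Weight:** I lifted it by its knob and set it down with about 5 N on the tool. In the pictures it stands upright, let go and well centred. Locating it in the last images put it 12–15 mm from the mat's centre; the limit is 40 mm.

**Lid angle:** My two checks disagreed slightly.

| Check | Before the last nudge | At hand-in |
|---|---|---|
| Arm position | 59.4° | 61.0° |
| Fit to the inlay in the camera image | 56–58° | about 58–60° (estimated, not refitted) |

Both are inside the 54–66° band.

**Grip:** At the end the fingers were still on the crossbar (opening 0.50), the force on the tool was steady and the arm was still.

**What went wrong:** Joint 6 reached its limit on the way to the mat and left the tool tilted about 4° for the rest of the job. I turned the jaws so the weight could level itself as it landed, and the tilt did not upset the grip on the pull.

**Other objects:** The arm was not taken near the tin, glue bottle or brush. They look unmoved in the pictures, but I did not measure them again at the end.

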